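# Centre the jar on its balance and tare it

## Task

Get the balance with the open amber jar ready for weighing: with the fingertips, gently nudge the jar across the pan until it stands wholly inside the dark ring in the middle, sliding it and never lifting it or touching the pan. Then take the fingers off the jar, press that balance's blue tare key gently all the way down, and draw the hand clear so the key comes up again. Press no other key, and leave the second balance and everything else on the bench as it is.

Things in the scene. Friction and masses are not known exactly. Their poses are not given: they have to be found in the camera images.
- balance: The balance to tare, with the amber jar on its pan: white, 250 mm deep (x), 170 wide (y), fixed. Origin: centre of its underside, on the bench; x from its front (keys) to its back, y to its left seen from the robot, z up. Front: grey key deck, 39 mm high, keys at x = -98 mm and y = 46 (power), 0 (mode), -46 (tare); then a sloping display; then a housing 58 mm high (x = -35 to 125) under the pan.
- pan: Its weighing pan: fixed metal disc 124 mm in diameter and 5 mm thick. Origin: centre of its upper face, 70 mm above the bench and 50 mm behind the balance's origin (+x). A dark circle on it, 64 mm inside diameter, is concentric: the 44 mm jar has 10 mm to spare all round when it stands in the middle.
- jar: Open amber ointment jar, glass, round, 44 mm outside diameter, 50 mm tall (the top 5 mm narrows to 40 mm), about 70 g, loose. Origin: centre of its underside; z up its axis. It starts on the pan, upright, 18 to 35 mm off the middle on the front side (towards the keys), and slides on the pan when pushed low down.
- tare_top (a point): Middle of the upper face of the blue tare key of this balance, a 22 x 30 mm key top at the right-hand end of the row as seen from the robot, 46 mm above the bench when up.
- tare (a joint): Travel of that blue tare key, m: 0 up, 0.004 all the way down. It moves straight down against a spring, 1 N per mm (4 N at the bottom), and springs back.
- mode (a joint): Travel of the white middle key of this balance (46 mm from the tare key, centre to centre), same size, travel and spring: not to be pressed.
- power (a joint): Travel of the white key with a red dot at the left-hand end of this balance: not to be pressed.
- balance2: The second balance, of the same make and size and with the same axes, with a white dish on its pan: leave it alone.
- tare2 (a joint): Travel of the second balance's blue key: not to be pressed.
- mode2 (a joint): Travel of the second balance's white middle key: not to be pressed.
- power2 (a joint): Travel of the second balance's white key with a red dot: not to be pressed.
- dish: White porcelain dish, 68 mm wide at the rim, 30 mm tall, loose on the second balance's pan. Origin: centre of its underside. Leave it alone.
- bottle: Stoppered amber bottle with a paper label, 56 mm wide, 115 mm tall, loose, on the bench beside the balances on the robot's left. Origin: centre of its underside. Leave it alone.
- cap: The jar's black screw cap, 48 mm wide, 14 mm tall, loose, on the bench beside the balances on the robot's left. Origin: centre of its underside. Leave it alone.
- mortar: Cream porcelain mortar, 104 mm wide, 55 mm tall, loose, on the bench beside the balances on the robot's right. Origin: centre of its underside. Leave it alone.
There are look-alikes about, which are no part of the job. There is more than one size of the jar; the one meant has the size given above.

How it is judged:
By the outcome, as a careful person would: the job done as asked, in the order asked, and still so for the second after the job is handed in, with the robot touching nothing.
It also fails if it takes over 42 s, if anything falls off the work surface, if the arm or the gripper's body presses on something with over 40 N, if the wrist force passes 120 N, or if a joint passes its speed limit or range.

## Robot

A 6-joint arm with a two-finger parallel gripper is mounted at the origin on the work surface. World frame = base frame: x ahead of the robot, y to its left, z up, the work surface at z = 0. Lengths are in m, angles in rad, forces in N, time in s.
With the tool pointing down it reaches from about 0.25 to 0.725 m from the base axis. Payload 4 kg.
Tool frame: the origin (TCP) lies midway between the tips of the shut fingers; the grasp point (between the pads) lies 19 mm behind it; z points along the fingers, y is the direction in which the jaws open and shut (so a half turn about z gives the same grasp; the last joint's range is limited). The gripper opens to 85 mm and grips with 20 to 120 N. Pads are 22 mm wide; open, the fingers measure 114 mm over their backs; the gripper's body (76 mm by 85 mm) begins 54 mm behind the grasp point. The pads swing forward as they close: fully open they stand 13 mm farther back than shut.
Start: joints at [-1.265, 0.241, 0.005, 1.335, 0, 1.571], TCP at [0.151, -0.477, 0.231] pointing down, gripper open.
Joint ranges: [-2.72, 2.72], [-1.05, 1.87], [-1.09, 1.28], [-1.99, 2.15], [-1.42, 1.44], [-3.14, 3.14]. Speed limits (rad/s): [2.79, 2.79, 3.14, 3.14, 3.14, 3.14].

## Interface

Orientations are given as a unit quaternion [x, y, z, w].
In Python, from workcell import get_obs, camera, camera_model, job_done, masks_of gives the robot as it stands.
- The arm moves only by the tool jog_arm, never from a script. Its argument "deltas" is a list that holds one entry, the list of rows, each a list of 7 numbers: the shift along the tool's x, y, z in mm, then the turn, a rotation vector about the tool's x, y, z in degrees, then the finger opening in mm, from 0 to 85.4. A call has 1 to 5 rows; each row shifts and turns the pose as measured when the row begins, along the tool's axes as they then stand; what a row does not reach is not made up. A row lasts 1/10 s, in which the tool goes at most 50 mm and 8.59 degrees, less where a joint would pass 70% of its speed; a pose out of reach is approached as far as the arm can. A call with a gripper value outside its range is refused whole. The fingers move at their own pace and stop on an object; the grip force is fixed at half the most. Time passes only in rows, so rows that do not move let the fingers close. It gives the time, the measured TCP pose, the force and the opening at its end, in the units of the state.
- get_obs(): the state, without advancing time (a new reading comes with each control period).
- camera(name): name is "side" or "top"; returns the picture (384x512x3 uint8, red, green, blue); there is no depth.
- camera_model(name): a dict with "fovy" (degrees; the focal length in pixels is half the picture's height over the tangent of half this angle, whatever the lens; pixels are square), "cx", "cy" (the principal point, pixels), "k1" (the pictures are not rectified: a ray, as slopes to the right and down, at radius r is drawn at 1 + k1 r^2 times it, then the intrinsics apply), "pose" (4x4, takes a point from camera to world coordinates). Camera axes: x right, y down, z forward; pixel columns grow to the right and rows downward; lengths in m; the calibration is good to about 2 mm. A picture is of the moment at which its call begins. camera_model takes no time and is no camera call.
- job_done(): hands the job in, once; it reports no verdict.
Trained networks look in the newest picture that a camera, given by its name, has taken for a name from the list of things; names that differ only in an ending like _2 or _b are one class to them, and where a whole thing is asked for, a point or a joint stands for the part that bears it (a point fixed in the world has none). Each returns a list of dicts, best first, with "conf" (0 to 1); they miss things now and then, are a little off and sometimes report something else, mostly with a low value. They report only what shows in the picture. A call takes as long as a camera call. They do not tell look-alikes from the thing itself.
- masks_of(target, camera): "pixels" (384x512 bool, what is visible of it) and "at" ([column, row] in pixels, amid what is visible of it).
The state is a dict: "clock": time; "joint_pos": joint angles; "joint_vel": joint speeds; "tau": joint torques, N m; "eef_pos": TCP position; "tool_rot": TCP orientation; "ft_force": force on the tool from outside, world axes, zero at the start; "ft_torque": the same for the moment, N m; "grip_width": finger opening in m.
Only numpy, scipy, OpenCV 4.12 (cv2) and the standard library are available. Lean on these libraries where they do the work, as an engineer would, in place of code of your own. Each camera call takes 0.05 s, during which the arm holds its last target. There are 200 camera calls.

## Working session

There is one attempt and no reset: what is moved stays moved. The work goes in short steps, Python scripts to look and compute and a tool call to move; the robot and the scene stay as the last step left them, time stands still between calls to the robot, and variables do not carry over. Pictures are saved under pics/ and viewed, about 8 in all and at most 12, crops included, and the job is handed in when it is done.

Besides the shell and the picture viewer there is one more tool, called after ">>>" in YAML: its name, and indented under it one key for each argument. jog_arm: Moves the arm, as the interface text tells. Its arguments: {"type":"object","properties":{"deltas":{"type":"array"}},"required":["deltas"]}

```bash
mkdir -p pics
cat > h.py <<'E'
import numpy as np, cv2
from workcell import *
def K(n):
    m=camera_model(n); f=192/np.tan(np.radians(m["fovy"])/2)
    return m,f
def ray(n,uv):
    m,f=K(n); d=np.array([(uv[0]-m["cx"])/f,(uv[1]-m["cy"])/f]); s=d.copy()
    for _ in range(20): s=d/(1+m["k1"]*(s@s))
    P=np.array(m["pose"]); return P[:3,3],P[:3,:3]@np.r_[s,1]
def at_z(n,uv,z):
    o,d=ray(n,uv); return o+d*(z-o[2])/d[2]
def proj(n,p):
    m,f=K(n); P=np.array(m["pose"]); c=P[:3,:3].T@(np.array(p)-P[:3,3]); s=c[:2]/c[2]
    s=s*(1+m["k1"]*(s@s)); return s*f+[m["cx"],m["cy"]]
def save(n,fn,img=None,crop=None,k=1):
    im=camera(n) if img is None else img
    j=im if crop is None else im[crop[1]:crop[3],crop[0]:crop[2]]
    cv2.imwrite(fn,cv2.resize(j,None,fx=k,fy=k,interpolation=cv2.INTER_CUBIC)[:,:,::-1]); return im
E
python3 - <<'E'
from h import *
a=save("top","pics/t0.png",k=1.5); b=save("side","pics/s0.png",k=1.5)
for n in("top","side"):
    m,f=K(n); print(n,f,m["cx"],m["cy"],m["k1"],np.round(m["pose"],3).tolist())
    for t in ("jar","pan","tare_top","balance"):
        for r in masks_of(t,n): print(n,t,round(r["conf"],2),np.round(r["at"],1),r["pixels"].sum())
print(get_obs())
E
```

```text
top 374.0528697438816 255.469607943677 191.7325617708824 -0.056888523855744555 [[0.03, -0.973, 0.227, 0.375], [-1.0, -0.028, 0.011, -0.015], [-0.004, -0.228, -0.974, 1.122], [0.0, 0.0, 0.0, 1.0]]
top jar 0.77 [304.9 203.8] 196
top jar 0.69 [328.9 147.7] 435
top jar 0.56 [252.1 196.4] 86
top pan 0.79 [305.  197.4] 1206
top tare_top 0.6 [312.6 253.8] 68
top balance 0.93 [196.8 221.1] 4551
top balance 0.75 [302.3 215.7] 4941
top balance 0.5 [119.7 237.4] 481
side 356.0951282707432 252.99165966357154 189.34781786657683 -0.09473768543582285 [[-0.737, -0.502, 0.453, 0.192], [-0.676, 0.555, -0.484, 0.415], [-0.009, -0.663, -0.748, 0.736], [0.0, 0.0, 0.0, 1.0]]
side jar 0.77 [259.4 130. ] 505
side jar 0.73 [287.4 156.3] 385
side jar 0.43 [238.8 209.4] 120
side jar 0.26 [360.4 140.9] 822
side pan 0.91 [277.9 163.9] 902
side pan 0.27 [246.3 283.3] 153
side tare_top 0.66 [334.9 188.9] 57
side balance 0.77 [299.1 184.1] 5018
side balance 0.57 [218.8 261.5] 7457
{'clock': 0.5, 'joint_pos': array([-1.26502645e+00,  2.40639665e-01,  4.95889127e-03,  1.33521142e+00,
       -3.32758952e-05,  1.57084110e+00]), 'joint_vel': array([ 1.62875560e-03, -2.86704375e-03,  9.57991460e-04,  5.99911933e-04,
       -6.44846032e-05, -1.18679067e-03]), 'tau': array([-8.13339502e-04, -3.71859741e+01,  2.52461636e+01,  2.77571024e-03,
       -9.52145251e-05,  3.27023145e-06]), 'eef_pos': array([ 0.15049637, -0.47678635,  0.23127091]), 'tool_rot': array([ 9.88339251e-01,  1.52267927e-01, -2.37449267e-05, -4.48416782e-05]), 'ft_force': array([-0.46511591, -0.26074323, -0.20939812]), 'ft_torque': array([0.01224346, 0.02008187, 0.00845818]), 'grip_width': 0.08544510580812077}
```

View pics/t0.png

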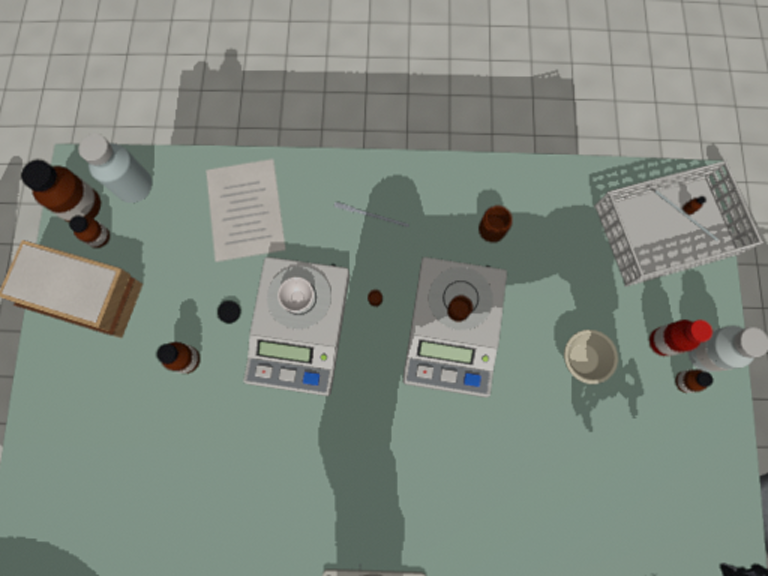

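View pics/s0.png

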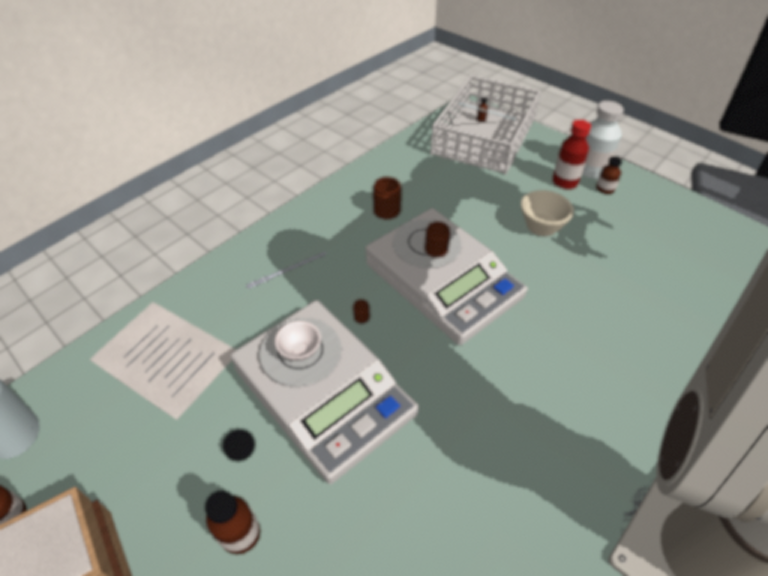

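The top view shows the target balance on the right, with its jar at about (307,205), its ring at about (307,198) and its blue key at about (314,253) in unscaled pixels. In the side view the jar is at (291,160). The balance on the left has the dish, so I'll leave it alone. Next I'll fit the poses.

```bash
cat > fit.py <<'E'
from h import *
from scipy.optimize import least_squares
def near(t,n,uv,r=15):
    L=[q for q in masks_of(t,n) if np.hypot(*(np.array(q["at"])-uv))<r]; return L[0] if L else None
def jarmask(n,x,y,z0=.07):
    a=np.linspace(0,2*np.pi,48,endpoint=False); pts=[]
    for r,z in((.022,z0),(.022,z0+.045),(.02,z0+.05)): pts+=[proj(n,(x+r*np.cos(t),y+r*np.sin(t),z)) for t in a]
    h=cv2.convexHull(np.array(pts,np.float32)); m=cv2.moments(h); return np.array([m["m10"],m["m01"]])/m["m00"],m["m00"],h
def cen(px): v,u=np.nonzero(px); return np.array([u.mean(),v.mean()])
def jarfit(obs,x0):
    f=lambda p:np.concatenate([jarmask(n,*p)[0]-c for n,c in obs.items()]); s=least_squares(f,x0,diff_step=1e-3); return s.x,s.fun
def circfit(n,px,z):
    c=max(cv2.findContours(px.astype(np.uint8),0,1)[0],key=cv2.contourArea)[:,0]
    h=cv2.convexHull(c)[:,0]; w=np.array([at_z(n,q,z)[:2] for q in h]).astype(np.float32)
    return cv2.minEnclosingCircle(w)
E
python3 - <<'E'
from fit import *
ims={n:camera(n) for n in("top","side")}
g={"top":dict(jar=(306,205),pan=(306,198),key=(314,253)),"side":dict(jar=(290,159),pan=(280,163),key=(335,190))}
obs={}
for n in ims:
    q=near("jar",n,g[n]["jar"]); 
    if q: obs[n]=cen(q["pixels"]); print(n,"jar",obs[n],q["pixels"].sum(),jarfit({n:obs[n]},[.43,-.11]))
    q=near("pan",n,g[n]["pan"]); 
    if q: print(n,"pan",circfit(n,q["pixels"],.07))
    q=near("tare_top",n,g[n]["key"]); 
    if q: print(n,"tare",at_z(n,cen(q["pixels"]),.046))
    # blue key by colour
    I=ims[n].astype(int); u,v=g[n]["key"]; b=(I[:,:,2]>I[:,:,0]+50); M=np.zeros_like(b); M[v-18:v+18,u-18:u+18]=1
    print(n,"blue",at_z(n,cen(b&M),.045),(b&M).sum())
x,r=jarfit(obs,[.43,-.11]); print("jar both",x,r,[jarmask(n,*x)[1] for n in obs])
save("top","pics/t1.png",ims["top"],(262,160,352,272),6) if 0 else None
E
```

```text
top jar [306.55357143 205.00892857] 224 (array([ 0.58039571, -0.14724719]), array([ 6.59593582e-07, -1.13885241e-06]))
top pan ((0.6049060821533203, -0.15112122893333435), 0.06333017349243164)
top tare [ 0.45216161 -0.1757187   0.046     ]
top blue [ 0.45176559 -0.17686543  0.045     ] 84Traceback (most recent call last):
  File "<stdin>", line 7, in <module>
  File "fit.py", line 11, in jarfit
    f=lambda p:np.concatenate([jarmask(n,*p)[0]-c for n,c in obs.items()]); s=least_squares(f,x0,diff_step=1e-3); return s.x,s.fun
                                                                              ~~~~~~~~~~~~~^^^^^^^^^^^^^^^^^^^^^
    return func(*args, **kwargs)
    result = trf(vector_fun.fun, vector_fun.jac, x0, f0, J0, lb, ub, ftol, xtol,
                 gtol, max_nfev, x_scale, loss_function, tr_solver,
                 tr_options.copy(), verbose, callback=callback_wrapped)
    return trf_no_bounds(
        fun, jac, x0, f0, J0, ftol, xtol, gtol, max_nfev, x_scale,
        loss_function, tr_solver, tr_options, verbose, callback=callback)
    J = jac(x)
    self._update_jac()
[... 1049 characters left out ...]
    f=lambda p:np.concatenate([jarmask(n,*p)[0]-c for n,c in obs.items()]); s=least_squares(f,x0,diff_step=1e-3); return s.x,s.fun
                               ~~~~~~~^^^^^^
  File "fit.py", line 7, in jarmask
    for r,z in((.022,z0),(.022,z0+.045),(.02,z0+.05)): pts+=[proj(n,(x+r*np.cos(t),y+r*np.sin(t),z)) for t in a]
                                                             ~~~~^^^^^^^^^^^^^^^^^^^^^^^^^^^^^^^^^^^
  File "h.py", line 13, in proj
    m,f=K(n); P=np.array(m["pose"]); c=P[:3,:3].T@(np.array(p)-P[:3,3]); s=c[:2]/c[2]
        ~^^^
  File "h.py", line 4, in K
    m=camera_model(n); f=192/np.tan(np.radians(m["fovy"])/2)
ValueError: time passes only in moves, steps and waits
```

```bash
sed -i 's/^def K(n):/from functools import lru_cache\n@lru_cache\ndef K(n):/' h.py
cat > all.py <<'E'
from fit import *
ims={n:camera(n) for n in("top","side")}
g={"top":dict(jar=(306,203),pan=(306,198),key=(314,253)),"side":dict(jar=(288,159),pan=(280,163),key=(335,190))}
obs={}
for n in ims:
    q=near("jar",n,g[n]["jar"],14)
    if q: obs[n]=cen(q["pixels"]); print(n,"jar",obs[n],q["pixels"].sum(),jarfit({n:obs[n]},[.58,-.147])[0])
    q=near("pan",n,g[n]["pan"]); 
    if q: print(n,"pan",circfit(n,q["pixels"],.07))
    I=ims[n].astype(int); u,v=g[n]["key"]; b=(I[:,:,2]>I[:,:,0]+50); M=np.zeros_like(b); M[v-18:v+18,u-18:u+18]=1
    print(n,"blue",at_z(n,cen(b&M),.045),(b&M).sum())
if len(obs)==2: x,r=jarfit(obs,[.58,-.147]); print("jar both",x,r,[jarmask(n,*x)[1] for n in obs])
# overlays
def model(C,yaw,jar,fn,crops={"top":(260,160,350,270),"side":(235,130,360,235)}):
    c,s=np.cos(yaw),np.sin(yaw); out=[]
    W=lambda x,y,z:(C[0]+c*x-s*y,C[1]+s*x+c*y,z)
    a=np.linspace(0,2*np.pi,60)
    L=[([W(.05+r*np.cos(t),r*np.sin(t),.07) for t in a],col) for r,col in((.062,(0,255,0)),(.032,(255,255,0)))]
    L+=[([W(x,y,.046) for x,y in((-.109,k-.015),(-.087,k-.015),(-.087,k+.015),(-.109,k+.015),(-.109,k-.015))],(255,0,255)) for k in(-.046,0,.046)]
    L+=[([W(x,y,.058) for x,y in((-.035,-.085),(.125,-.085),(.125,.085),(-.035,.085),(-.035,-.085))],(0,255,255))]
    for n in ims:
        x0,y0,x1,y1=crops[n]; k=5 if n=="top" else 4
        im=cv2.resize(ims[n][y0:y1,x0:x1],None,fx=k,fy=k,interpolation=cv2.INTER_CUBIC)
        for P,col in L: cv2.polylines(im,[np.array([((proj(n,p)-[x0,y0]+.5)*k) for p in P],int)],False,col,1)
        if jar is not None: cv2.polylines(im,[((jarmask(n,*jar)[2][:,0]-[x0,y0]+.5)*k).astype(int)],True,(255,255,255),1)
        out.append(im)
    H=max(o.shape[0] for o in out); o=np.hstack([cv2.copyMakeBorder(o,0,H-o.shape[0],0,0,0) for o in out])
    o=cv2.resize(o,None,fx=790/o.shape[1],fy=790/o.shape[1]); cv2.imwrite(fn,o[:,:,::-1])
E
python3 - <<'E'
from all import *
# yaw from tare key -> pan centre
E
```

```text
top jar [306.24519231 205.02884615] 208 [ 0.58031362 -0.14638283]
top blue [ 0.45176559 -0.17686543  0.045     ] 84
side jar [290.63858696 158.91032609] 368 [ 0.58004954 -0.14414598]
side pan ((0.6016667485237122, -0.14641666412353516), 0.06347138434648514)
side blue [ 0.44909862 -0.17244123  0.045     ] 91
jar both [ 0.58036931 -0.14547837] [-0.32277334 -0.02874872  0.22199095 -0.31849883] [247.9546697253827, 377.59203105419874]
```

```bash
cat > go.py <<'E'
import sys,numpy as np
from workcell import get_obs
from scipy.spatial.transform import Rotation as R
# go.py x y z yaw_deg(tool x bearing)  -> remaining shift in tool axes (mm), turn (deg)
def todo(x,y,z,b):
    o=get_obs(); r=R.from_quat(o["tool_rot"])
    a=np.radians(b); T=R.from_matrix(np.array([[np.cos(a),np.sin(a),0],[np.sin(a),-np.cos(a),0],[0,0,-1]]))
    print("shift",np.round(r.inv().apply(np.array([x,y,z])-o["eef_pos"])*1e3,1),"turn",np.round((r.inv()*T).as_rotvec(degrees=True),2),
     "pos",np.round(o["eef_pos"],4),"F",np.round(o["ft_force"],2),"grip",round(o["grip_width"],4),"t",o["clock"])
if __name__=="__main__": todo(*map(float,sys.argv[1:]))
E
python3 - <<'E'
from all import *
model((.5539,-.1421),np.radians(-7.6),x,"pics/o1.png")
E
python3 go.py .537 -.1395 .18 -7.7
```

```text
top jar [306.32765957 205.04255319] 235 [ 0.58028123 -0.14661387]
top pan ((0.6040015816688538, -0.15253111720085144), 0.06254404038190842)
top blue [ 0.45176559 -0.17686543  0.045     ] 84
side jar [290.79831933 159.04481793] 357 [ 0.57942481 -0.14402726]
side pan ((0.6040172576904297, -0.14461922645568848), 0.06589380651712418)
side blue [ 0.44909862 -0.17244123  0.045     ] 91
jar both [ 0.58007755 -0.14561032] [-0.35798861  0.06108575  0.18152646 -0.42708911] [247.9591770505067, 377.6490984847769]
shift [ 470.1 -205.3   51.3] turn [ 0.   -0.   25.22] pos [ 0.1505 -0.4768  0.2313] F [-0.38 -0.27 -1.53] grip 0.0855 t 1.4
```

View pics/o1.png

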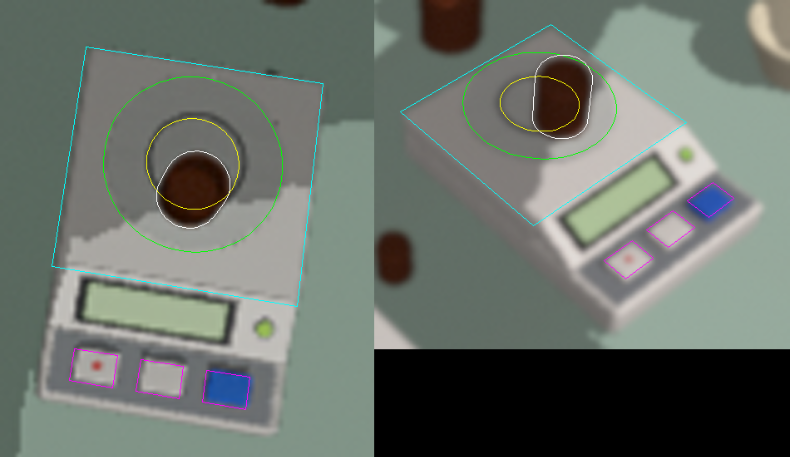

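The model overlay matches both views to about 2 mm. The jar needs to go roughly 24 mm along the balance's +x. I'll set out with the fingers shut and the tool's x axis turned to the push direction.

>>> jog_arm:
  deltas:
    - [[40,-17,0,0,0,8.4,0],[40,-17,0,0,0,8.4,0],[40,-17,0,0,0,8.4,0],[40,-5,0,0,0,0,0],[40,-5,0,0,0,0,0]]

```text
clock: 1.9
eef_pos: [0.3345, -0.4104, 0.232]
tool_rot: [0.998, -0.061, -0.0, 0.001]
ft_force: [-0.9, -0.7, 1.1]
grip_width: 0.0122
```

```bash
python3 go.py .537 -.1395 .16 -7.7
```

```text
shift [ 167.8 -293.8   71.4] turn [0.11 0.02 0.66] pos [ 0.3345 -0.4104  0.232 ] F [-0.89 -0.67  1.07] grip 0.0122 t 1.9
```

>>> jog_arm:
  deltas:
    - [[22,-43,0,0,0,0,0],[22,-43,5,0,0,0,0],[22,-43,10,0,0,0,0],[22,-43,10,0,0,0,0],[22,-40,10,0,0,0,0]]

```text
clock: 2.4
eef_pos: [0.4778, -0.2128, 0.1958]
tool_rot: [0.998, -0.063, 0.002, 0.003]
ft_force: [0.8, -0.5, 0.3]
grip_width: -0.0004
```

```bash
python3 go.py .537 -.1395 .16 -7.7
```

```text
shift [ 49.2 -80.4  35.6] turn [ 0.31 -0.3   0.42] pos [ 0.4778 -0.2128  0.1958] F [ 0.79 -0.45  0.26] grip -0.0004 t 2.4
```

>>> jog_arm:
  deltas:
    - [[20,-33,12,0,0,0,0],[16,-28,12,0,0,0.4,0],[11,-17,10,0,0,0,0],[2,-2,2,0,0,0,0],[0,0,0,0,0,0,0]]

```text
clock: 2.9
eef_pos: [0.5413, -0.1303, 0.1566]
tool_rot: [0.998, -0.062, 0.002, 0.002]
ft_force: [0.3, -0.3, 0.4]
grip_width: -0.0002
```

```bash
python3 go.py .537 -.1395 .16 -7.7
python3 - <<'E'
from h import *
i=camera("side"); j=camera("top")
a=cv2.resize(i[90:240,215:380],None,fx=3,fy=3); b=cv2.resize(j[150:270,255:360],None,fx=3,fy=3)
b=cv2.copyMakeBorder(b,0,a.shape[0]-b.shape[0],0,0,0)
cv2.imwrite("pics/p2.png",np.hstack([b,a])[:,:,::-1])
E
```

```text
shift [-3.1  9.6 -3.3] turn [ 0.26 -0.23  0.62] pos [ 0.5413 -0.1303  0.1566] F [ 0.31 -0.26  0.4 ] grip -0.0002 t 2.9
```

View pics/p2.png

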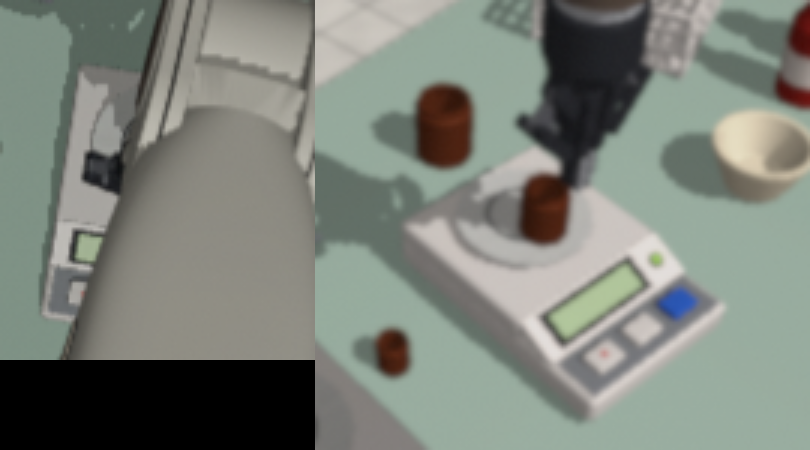

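The side view shows the fingertips at about (302,151) full-frame, above and in front of the jar, which is at (291,160). The arm hides the pan from the top camera. I'll check the tip's projection.

```bash
python3 -c "
from h import *
print(proj('side',(.5413,-.1303,.1566)))"; python3 go.py .535 -.1393 .125 -7.7
```

```text
[301.42744041 150.51579689]
shift [-5.   8.5 32.2] turn [ 0.26 -0.27  0.52] pos [ 0.5409 -0.1313  0.1572] F [-0.23  0.16  0.47] grip 0.0001 t 3.0
```

>>> jog_arm:
  deltas:
    - [[-6,9,5,0,0,0.5,0],[0,0,10,0,0,0,0],[0,0,0,0,0,0,0]]

```text
clock: 3.3
eef_pos: [0.5323, -0.1434, 0.1427]
tool_rot: [0.998, -0.07, 0.003, 0.003]
ft_force: [-1.1, 0.4, -0.6]
grip_width: 0.0
```

```bash
python3 go.py .535 -.1393 .084 -7.7
```

```text
shift [ 1.7 -4.8 58.7] turn [ 0.32 -0.4  -0.31] pos [ 0.5323 -0.1434  0.1427] F [-1.07  0.35 -0.62] grip 0.0 t 3.3
```

>>> jog_arm:
  deltas:
    - [[1,-4,20,0,2,0,0],[0,0,20,0,0,0,0],[0,0,6,0,0,0,0],[0,0,3,0,0,0,0],[0,0,0,0,0,0,0]]

```text
clock: 3.8
eef_pos: [0.5348, -0.1433, 0.0938]
tool_rot: [0.997, -0.073, 0.023, 0.005]
ft_force: [-1.4, -0.0, 0.3]
grip_width: -0.0001
```

```bash
python3 go.py .535 -.1393 .078 -7.7
```

```text
shift [-1.1 -4.1 15.8] turn [ 0.36 -2.62 -0.63] pos [ 0.5348 -0.1433  0.0938] F [-1.45 -0.    0.33] grip -0.0001 t 3.8
```

>>> jog_arm:
  deltas:
    - [[0,-4,6,0,0,-0.5,0],[0,-1,6,0,0,0,0],[0,0,3,0,0,0,0],[0,0,0,0,0,0,0]]

```text
clock: 4.2
eef_pos: [0.5381, -0.1385, 0.0797]
tool_rot: [0.997, -0.068, 0.025, 0.005]
ft_force: [-0.3, -0.2, -0.1]
grip_width: -0.0005
```

```bash
python3 go.py .535 -.1393 .078 -7.7
```

```text
shift [-3.1  1.2  1.6] turn [ 0.39 -2.84 -0.07] pos [ 0.5381 -0.1385  0.0797] F [-0.34 -0.15 -0.06] grip -0.0005 t 4.2
```

>>> jog_arm:
  deltas:
    - [[3,0.5,0.5,0,0,0,0],[4,0.5,0.5,0,0,0,0],[4,0,0.2,0,0,0,0],[4,0,0.2,0,0,0,0],[3,0,0.2,0,0,0,0]]

```text
clock: 4.7
eef_pos: [0.5573, -0.1422, 0.0793]
tool_rot: [0.997, -0.068, 0.025, 0.005]
ft_force: [-0.3, -0.2, -0.5]
grip_width: -0.0001
```

```bash
python3 go.py .571 -.144 .078 -7.7
```

```text
shift [13.7 -0.1  2. ] turn [ 0.39 -2.85 -0.07] pos [ 0.5573 -0.1422  0.0793] F [-0.32 -0.22 -0.51] grip -0.0001 t 4.7
```

Now a look from the side, to compare the jar's position with where the fingers should have put it.

```bash
cat > look.py <<'E'
from fit import *
import sys
i=camera("side")
for q in masks_of("jar","side"): print(np.round(q["conf"],2),np.round(cen(q["pixels"]),1),q["pixels"].sum(), jarfit({"side":cen(q["pixels"])},[.59,-.147])[0] if 250<q["at"][0]<310 and 140<q["at"][1]<175 else "")
a=i[115:205,245:345].copy(); a=cv2.resize(a,None,fx=6,fy=6,interpolation=cv2.INTER_CUBIC)
cv2.imwrite(sys.argv[1],a[:,:,::-1])
E
python3 look.py pics/p3.png
```

```text
0.7 [257.7 131.9] 468 
0.51 [240.3 206.6] 142 
0.49 [323.2 199.8] 81 
0.45 [285.4 163.3] 126 [ 0.57989296 -0.12218418]
```

View pics/p3.png

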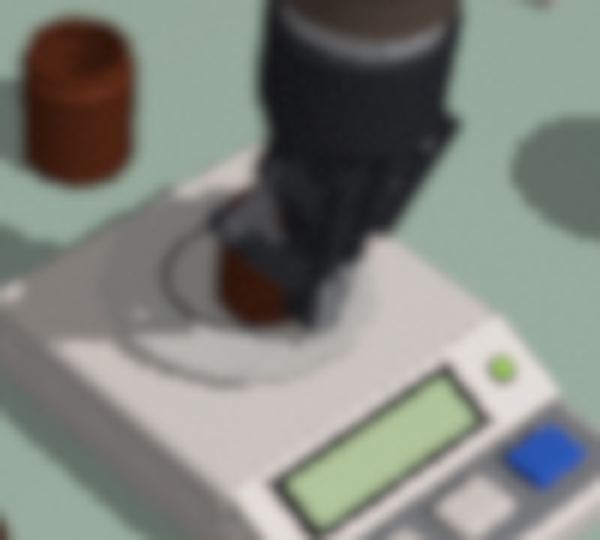

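The jar is upright against the fingertips. Its left edge is at crop x≈218 and its bottom at y≈325, which is full-frame (281.3,169.2). The ring's left edge is at about crop x≈168.

Run:
```python
from fit import *
for d in (0,.0085,.012,.015,.018,.024):
    h=jarmask("side",.580+d*.99,-.1445-d*.135)[2][:,0]; print(d,h.min(0),h.max(0))
a=np.linspace(0,6.283,90)
for c in((.604,-.1487),(.603,-.146)):
  r=np.array([proj("side",(c[0]+.032*np.cos(t),c[1]+.032*np.sin(t),.07)) for t in a]); print("ring",r.min(0),r.max(0))
```

```text
0 [281.81775 146.31317] [299.87622 171.38013]
0.0085 [279.65662 144.65099] [297.5479  169.61482]
0.012 [278.7724  143.97125] [296.59543 168.89273]
0.015 [278.0171 143.3908] [295.78186 168.276  ]
0.018 [277.2642  142.81233] [294.97092 167.66129]
0.024 [275.76556 141.66135] [293.35696 166.43794]
ring [272.2067118  152.40243194] [295.98656371 168.88687647]
ring [271.83825961 153.06180176] [295.66274238 169.60892252]
```

>>> jog_arm:
  deltas:
    - [[3,0,0.3,0,0,0,0],[3,0,0.3,0,0,0,0],[3,0,0.2,0,0,0,0],[2,0,0.2,0,0,0,0],[0,0,0,0,0,0,0]]

```text
clock: 5.3
eef_pos: [0.5689, -0.1438, 0.079]
tool_rot: [0.997, -0.068, 0.024, 0.005]
ft_force: [0.1, 0.1, -0.6]
grip_width: 0.0001
```

>>> jog_arm:
  deltas:
    - [[-3,0,0,0,0,0,0],[-5,0,0,0,0,0,0],[-6,0,-1,0,0,0,0],[-6,0,-3,0,0,0,0],[0,0,-20,0,0,0,0]]

```text
clock: 5.8
eef_pos: [0.5436, -0.1399, 0.0994]
tool_rot: [0.997, -0.068, 0.021, 0.005]
ft_force: [-0.1, 0.2, 0.2]
grip_width: 0.0001
```

>>> jog_arm:
  deltas:
    - [[-5,0,-40,0,0,0,0],[-45,45,-20,0,0,0,0],[-45,45,0,0,0,0,0],[-20,40,0,0,-2,0,0],[0,0,0,0,0,0,0]]

```text
clock: 6.3
eef_pos: [0.4278, -0.2378, 0.1564]
tool_rot: [0.998, -0.065, 0.007, 0.005]
ft_force: [0.7, 0.5, 0.7]
grip_width: -0.0002
```

```bash
python3 go.py .571 -.144 .078 -7.7
python3 - <<'E'
from h import *
j=camera("top"); cv2.imwrite("pics/p4.png",cv2.resize(j[150:270,250:370],None,fx=4,fy=4,interpolation=cv2.INTER_CUBIC)[:,:,::-1])
E
python3 look.py pics/p4s.png; python3 -c "
import cv2,numpy as np
a=cv2.imread('pics/p4.png');b=cv2.resize(cv2.imread('pics/p4s.png'),(533,480))[:,:320-0]
cv2.imwrite('pics/p4c.png',np.hstack([a,b]))"
```

```text
shift [ 128.6 -112.4   79.2] turn [ 0.51 -0.79  0.2 ] pos [ 0.4278 -0.2378  0.1564] F [0.73 0.54 0.69] grip -0.0002 t 6.3
0.75 [257.9 131.7] 437 
0.75 [323.2 199.6] 89 
0.74 [240.4 207.3] 153 
0.64 [285.6 154.6] 363 [ 0.60005255 -0.14799698]
0.56 [154.2 347.8] 1184
```

View pics/p4c.png

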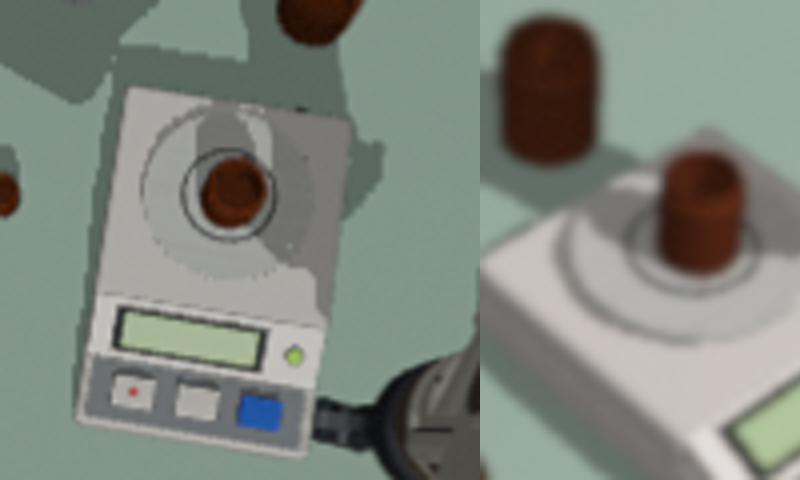

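The jar stands inside the dark ring in both views, with a visible gap all round. In the top crop the ring centre is at about (229,195). I'll quantify it.

```bash
python3 - <<'E'
from fit import *
camera("top"); camera("side")
for n,uv in(("top",(308,198)),("side",(286,155))):
    q=near("jar",n,uv,12)
    if q: c=cen(q["pixels"]); print(n,q["pixels"].sum(),c,"jar",jarfit({n:c},[.6,-.147])[0])
    q=near("pan",n,(306,198) if n=="top" else (280,163))
    if q: print(n,"pan",circfit(n,q["pixels"],.07))
print("ring top",at_z("top",(250+229/4-.5,150+195.5/4-.5),.07))
k=480/90; print("ring side L,R mid",at_z("side",(245+(694-480)/k-.5,115+246/k-.5),.07))
E
python3 go.py .4502 -.1747 .11 -7.7
```

```text
top 238 [308.19327731 197.58403361] jar [ 0.60182828 -0.15190766]
top pan ((0.6054327487945557, -0.15132123231887817), 0.0633358582854271)
side 353 [285.54107649 154.87818697] jar [ 0.59960208 -0.14720313]
side pan ((0.6030479669570923, -0.14483864605426788), 0.06361261755228043)
ring top [ 0.60487109 -0.15113027  0.07      ]
ring side L,R mid [ 0.60251968 -0.14916846  0.07      ]
shift [ 11.3 -61.2  45.1] turn [ 0.39 -0.77  0.65] pos [ 0.4309 -0.2337  0.1553] F [-0.34 -0.39  1.12] grip 0.0004 t 6.75
```

The jar is about 3 mm off centre with 10 mm to spare, so that part is done. Next is the tare key.

>>> jog_arm:
  deltas:
    - [[4,-22,10,0,-0.7,0.5,0],[4,-20,12,0,0,0,0],[2,-12,8,0,0,0,0],[0,0,4,0,0,0,0],[0,0,0,0,0,0,0]]

```text
clock: 7.25
eef_pos: [0.4502, -0.1788, 0.1197]
tool_rot: [0.998, -0.064, 0.001, 0.004]
ft_force: [0.4, -0.2, -0.2]
grip_width: -0.0
```

```bash
python3 go.py .4502 -.1747 .05 -7.7
```

```text
shift [-0.7 -4.7 69.6] turn [ 0.47 -0.09  0.36] pos [ 0.4502 -0.1788  0.1197] F [ 0.43 -0.15 -0.24] grip -0.0 t 7.25
```

>>> jog_arm:
  deltas:
    - [[-1,-4,15,0,0,0,0],[0,-1,20,0,0,0,0],[0,0,15,0,0,0,0],[0,0,8,0,0,0,0],[0,0,0,0,0,0,0]]

```text
clock: 7.75
eef_pos: [0.4517, -0.1778, 0.0623]
tool_rot: [0.998, -0.065, 0.003, 0.006]
ft_force: [-0.8, -1.1, 0.7]
grip_width: -0.0001
```

```bash
python3 go.py .4502 -.1747 .05 -7.7
python3 - <<'E'
from h import *
j=camera("top"); i=camera("side")
a=cv2.resize(j[200:290,260:370],None,fx=3.6,fy=3.6,interpolation=cv2.INTER_CUBIC); b=cv2.resize(i[150:240,290:390],None,fx=3.6,fy=3.6,interpolation=cv2.INTER_CUBIC)
cv2.imwrite("pics/p5.png",np.hstack([a,b])[:,:,::-1])
E
```

```text
shift [-1.9 -3.  12.2] turn [ 0.64 -0.38  0.21] pos [ 0.4517 -0.1778  0.0623] F [-0.79 -1.08  0.65] grip -0.0001 t 7.75
```

View pics/p5.png

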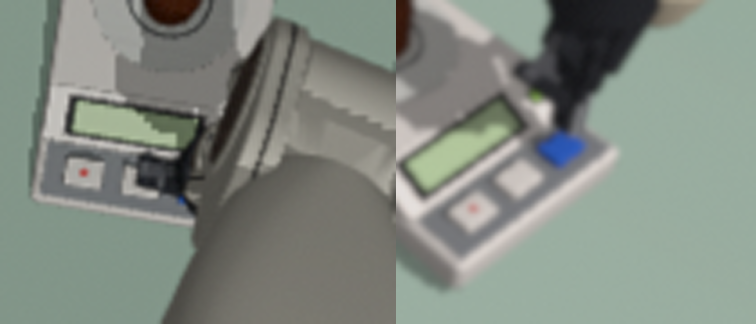

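The fingertips hover just above the blue key: the key is at crop (561,148) in the side view and the tips are right over it. The other keys are clear, so I'll press down slowly.

>>> jog_arm:
  deltas:
    - [[-2,-3,4,0,0,0,0],[0,-1,4,0,0,0,0],[0,0,4,0,0,0,0],[0,0,2,0,0,0,0],[0,0,0,0,0,0,0]]

```text
clock: 8.35
eef_pos: [0.4529, -0.1745, 0.0507]
tool_rot: [0.998, -0.065, 0.006, 0.007]
ft_force: [-0.1, -0.2, -0.8]
grip_width: -0.0001
```

```bash
python3 go.py .4502 -.1747 .042 -7.7
```

```text
shift [-2.8  0.4  8.6] turn [ 0.74 -0.78  0.2 ] pos [ 0.4529 -0.1745  0.0507] F [-0.06 -0.18 -0.77] grip -0.0001 t 8.35
```

>>> jog_arm:
  deltas:
    - [[-3,0,2,0,0,0,0],[-1,0,2,0,0,0,0],[0,0,2,0,0,0,0],[0,0,1.5,0,0,0,0]]

```text
clock: 8.75
eef_pos: [0.4491, -0.1741, 0.0431]
tool_rot: [0.998, -0.065, 0.007, 0.007]
ft_force: [-1.2, 0.5, 2.9]
grip_width: -0.0
```

```bash
python3 go.py .4502 -.1747 .042 -7.7
```

```text
shift [1.1 0.5 1.1] turn [ 0.74 -0.83  0.21] pos [ 0.4491 -0.1741  0.0431] F [-1.24  0.5   2.87] grip -0.0 t 8.75
```

Contact is at about 0.046, with 2.9 N after 3 mm of travel. I'll press the last bit until the force shows the stop.

>>> jog_arm:
  deltas:
    - [[0,0,1,0,0,0,0],[0,0,1,0,0,0,0]]

```text
clock: 8.95
eef_pos: [0.4491, -0.1741, 0.042]
tool_rot: [0.998, -0.065, 0.007, 0.007]
ft_force: [-4.7, 0.9, 14.4]
grip_width: -0.0
```

The key is bottomed at z = 0.042 and the force rose past 4 N. Now I'll draw clear.

>>> jog_arm:
  deltas:
    - [[0,0,-3,0,0,0,0],[0,0,-10,0,0,0,0],[0,0,-30,0,0,0,0],[0,0,-40,0,0,0,0],[-30,30,-30,0,0,0,0]]

```text
clock: 9.45
eef_pos: [0.4152, -0.1951, 0.1543]
tool_rot: [0.998, -0.063, 0.004, 0.006]
ft_force: [-0.8, -1.6, 0.0]
grip_width: -0.0001
```

>>> jog_arm:
  deltas:
    - [[-40,40,0,0,0,0,0],[-40,40,0,0,0,0,0],[-20,30,0,0,0,0,0],[0,0,0,0,0,0,0],[0,0,0,0,0,0,0]]

```text
clock: 9.95
eef_pos: [0.3074, -0.2927, 0.1623]
tool_rot: [0.998, -0.064, 0.01, 0.011]
ft_force: [-0.2, 0.5, 0.6]
grip_width: 0.0002
```

Run:
```python
from fit import *
print(get_obs()["eef_pos"],get_obs()["ft_force"])
j=camera("top"); i=camera("side")
for n,uv in(("top",(308,198)),("side",(286,155))):
    q=near("jar",n,uv,12)
    if q: print(n,"jar",jarfit({n:cen(q["pixels"])},[.6,-.147])[0])
for n,I,(u,v) in(("top",j,(314,253)),("side",i,(335,190))):
    I=I.astype(int); b=(I[:,:,2]>I[:,:,0]+50); M=np.zeros_like(b); M[v-18:v+18,u-18:u+18]=1; print(n,"blue",at_z(n,cen(b&M),.045),(b&M).sum())
a=cv2.resize(j[155:275,150:350],None,fx=2,fy=2,interpolation=cv2.INTER_CUBIC); b=cv2.resize(i[110:230,230:380],None,fx=2.6,fy=2.6,interpolation=cv2.INTER_CUBIC)
a=cv2.copyMakeBorder(a,0,b.shape[0]-a.shape[0],0,0,0); cv2.imwrite("pics/p6.png",np.hstack([a,b])[:,:,::-1])
```

```text
[ 0.30735152 -0.29272674  0.16228828] [-0.20937341  0.50238501  0.59535845]
top jar [ 0.60180713 -0.15152762]
side jar [ 0.600489   -0.14794319]
top blue [ 0.45176559 -0.17686543  0.045     ] 84
side blue [ 0.44909862 -0.17244123  0.045     ] 91
```

View pics/p6.png

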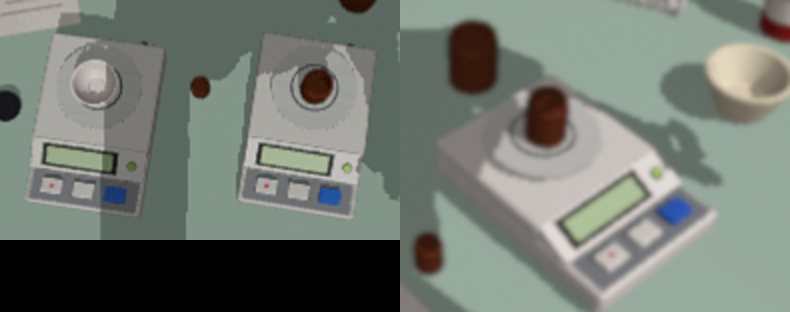

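The jar stands inside the ring, the blue key's pixels are identical to the start so it is up again, and everything else looks undisturbed.

```bash
python3 -c "
from workcell import *
print(job_done())"
```

```text
the job is handed in; nothing more can be done
None
```

I nudged the open amber jar across the pan into the dark ring, pressed the blue tare key fully down, drew the hand clear and handed the job in at about 10 s.

- **Jar:** I pushed it low down with the shut fingertips, keeping them about 9 mm above the pan. It stands about 3–4 mm off the ring's centre, with 10 mm to spare, and both views show it wholly inside.
- **Tare key:** It bottomed at z = 0.042 m, its full 4 mm of travel. The force at the stop reached about 14 N, somewhat more than the 4 N the spring needs. After I withdrew, the key looked exactly as it did at the start, so it is up again.
- **Everything else:** I pressed no other key. The final picture shows the second balance, its dish and the mortar in place. The bottle was outside that last close-up and the cap only partly in it, but the arm never worked on that side.
- **Disagreement:** The two cameras differed by about 2–5 mm, mostly in y, on absolute positions. They agreed to about 3 mm on where the jar sits relative to the ring.

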